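# Set out a tray of samples on the counter stand for the customer's side

### The job

Set out the four samples from the carry tray on the counter stand, one to a bay, each standing upright in the middle of its bay. The stand faces the customer across the table, who should see the row from left to right just as you see it in the tray now; so from your side the order is reversed: what is leftmost in the tray goes into the rightmost bay, and so on. Set each one down rather than dropping it, and tip none of them over.

Things in the scene. Friction and masses are not known exactly. Their poses are not given: they have to be found in the camera images.
- stamp: Loose sample: wooden hand stamp, foot 37 x 46 mm and 20 mm high, with an upright turned handle about 24 mm thick from 20 to 72 mm above the foot's underside. About 60 g. Origin: centre of the underside; z up along the handle. Grasp the handle.
- vial: Loose sample: slim round glass vial, 30 mm across and 80 mm high, with a wooden stopper 32 mm across from 62 to 80 mm. About 50 g. Origin: centre of the underside; z up. Grasp the stopper.
- jar: Loose sample: round glass jar of buttons, 48 mm across and 75 mm high, with a cork 45 mm across from 60 to 75 mm. About 70 g. Origin: centre of the underside; z up. Grasp across cork or glass.
- cup: Loose sample: empty turned wooden egg cup, 53 mm high; bowl 50 mm across from 25 to 53 mm, narrow stem, foot 41 mm across. About 40 g. Origin: centre of the underside; z up. Grasp across the outside of the bowl.
- insert_stamp: Fixed square cork insert, 64 x 64 x 16 mm, in the carry tray, with a recess 8 mm deep that fits the foot of the hand stamp (2 mm of play all round); it marks that sample's place in the row. Origin: centre of its underside, on the tray's floor; z up, axes as the tray's.
- insert_vial: Fixed square cork insert, 64 x 64 x 16 mm, in the carry tray, with a recess 8 mm deep that fits the foot of the vial (2 mm of play all round); it marks that sample's place in the row. Origin: centre of its underside, on the tray's floor; z up, axes as the tray's.
- insert_jar: Fixed square cork insert, 64 x 64 x 16 mm, in the carry tray, with a recess 8 mm deep that fits the foot of the jar (2 mm of play all round); it marks that sample's place in the row. Origin: centre of its underside, on the tray's floor; z up, axes as the tray's.
- insert_cup: Fixed square cork insert, 64 x 64 x 16 mm, in the carry tray, with a recess 8 mm deep that fits the foot of the egg cup (2 mm of play all round); it marks that sample's place in the row. Origin: centre of its underside, on the tray's floor; z up, axes as the tray's.
- sample_tray: Fixed carry tray, 78 (x) by 282 mm (y): rims 22 mm high, end handles to 49 mm, floor 4 mm thick. Its inserts lie in a row along y at +99, +33, -33, -99 mm, in any order; each sample starts in its own insert, underside 12 mm above the table. Origin: centre of underside; y along the row, to the robot's left; turned up to 12 degrees. May stand nearer or farther than the stand.
- counter_stand: Fixed wooden stand, 100 (x) by 316 mm (y), floor 16 mm above the table. Four open bays, 70 mm wide, centred at x = 0, y = +111, +37, -37, -111 mm. Fins between them, brass rail (x = -44 mm, robot's side) and price strip (x = +49 mm, customer's side) rise to 29 mm above the table. Empty. Origin: centre of underside; y along the row, to the robot's left; turned up to 12 degrees.
Not all that is in view belongs to the job. Leave any blue or purple look-alike of the vial alone.

How it is judged:
By the outcome, as a careful person would: the job done as asked, in the order asked, and still so for the second after the job is handed in, with the robot touching nothing.
It also fails if it takes over 109 s, if anything falls off the work surface, if the arm or the gripper's body presses on something with over 40 N, if the wrist force passes 120 N, or if a joint passes its speed limit or range.

### The arm

A 6-joint arm with a two-finger parallel gripper is mounted at the origin on a cart in front of the work surface, level with it; the furniture and walls round the work are solid. World frame = base frame: x ahead of the robot, y to its left, z up, the work surface at z = 0. Lengths are in m, angles in rad, forces in N, time in s.
With the tool pointing down it reaches from about 0.4 to 0.825 m from the base axis. Payload 7 kg.
Tool frame: the origin (TCP) lies between the finger pads; the fingertips stand 8 mm ahead of it and the grasp point (between the pads) lies 11 mm behind it; z points along the fingers, y is the line along which they close (so a half turn about z gives the same grasp; the last joint's range is limited). The gripper opens to 85 mm and grips with 20 to 120 N. Pads are 22 mm wide; open, the fingers measure 114 mm over their backs; the gripper's body (76 mm by 85 mm) begins 54 mm behind the grasp point. The pads swing forward as they close: fully open they stand 13 mm farther back than shut.
Start: joints at [0.288, 0.359, 0.012, 0, -1.224, -0.288], TCP at [0.675, -0, 0.204] pointing down, gripper open.
Joint ranges: [-3.07, 3.07], [-1.43, 2.12], [-1.02, 1.25], [-3.03, 1.67], [-3.05, -0], [-3.03, 3.03]. Speed limits (rad/s): [2.39, 2.39, 3.01, 3.14, 3.14, 3.14].

### API

Orientations are given as a unit quaternion [x, y, z, w].
In Python, from station import get_state, viewer, env gives the robot as it stands.
- The arm moves only by the tool apply_moves, never from a script. Its argument "increments" is a list of rows, each a list of 3 entries, a list of its own where there are three numbers: the closure in counts, from 0 (fully open) to 255 (shut), then the shift along the world's x, y, z in mm, then the turn, a rotation vector about the world's x, y, z in rad. A call has 1 to 8 rows; each row shifts and turns the commanded pose from where the row before left it; what a row does not reach is not made up. A row lasts 1/8 s, in which the tool goes at most 62.5 mm and 10.7 degrees, less where a joint would pass 70% of its speed; a pose out of reach is approached as far as the arm can. A call is refused whole if a number of a shift passes 62.5 or a number of a turn 0.188, either way. A call with a gripper value outside its range is refused whole. The fingers move at their own pace and stop on an object; "squeeze" is the grip in N (left out, the last holds). Time passes only in rows, so rows that do not move let the fingers close. It gives the time, the measured TCP pose, the force, the opening and the grip force at its end, in the units of the state.
- get_state(): the state, without advancing time (a new reading comes with each control period).
- viewer.snapshot(name): name is "scene" or "side" or "wrist"; returns a dict with "img" (384x512x3 uint8, blue, green, red), "depth" (384x512 float32, m along the optical axis (not along the pixel's ray), 0 where there is no reading), "fov_y" (degrees; the focal length in pixels is half the picture's height over the tangent of half this angle, whatever the lens; pixels are square), "cx", "cy" (the principal point, pixels), "extrinsics" (4x4, takes a point from world to camera coordinates); the wrist camera has in their place "mount" (4x4, takes a point from camera to tool coordinates, whose origin is the TCP and whose axes are the flange's). Camera axes: x right, y down, z forward; pixel columns grow to the right and rows downward; lengths in m; the calibration is good to about 2 mm. The wrist camera is an equidistant fisheye: a pixel r from the principal point sees the ray r / f radians off the axis. A picture is of the moment at which its call begins: read the wrist's pose just before it.
- env.close_job(): hands the job in; it is judged then, once.
The state is a dict: "time_s": time; "joint_pos": joint angles; "joint_velocities": joint speeds; "joint_torque": joint torques, N m; "ee_pos": TCP position; "orientation": TCP orientation; "contact_force": force on the tool from outside, world axes, zero at the start; "moment": the same for the moment, N m; "opening": finger opening in m; "grip_force": force on a finger pad.
Only numpy, scipy, OpenCV 4.12 (cv2) and the standard library are available. Lean on these libraries where they do the work, as an engineer would, in place of code of your own. Each camera call takes 0.05 s, during which the arm holds its last target. There are 200 camera calls.

## Working session

There is one attempt and no reset: what is moved stays moved. The work goes in short steps, Python scripts to look and compute and a tool call to move; the robot and the scene stay as the last step left them, time stands still between calls to the robot, and variables do not carry over. Pictures are saved under pics/ and viewed, at most 14 in all, crops included, and the job is handed in when it is done.

Besides the shell and the picture viewer there is one more tool, called as name([rows], argument=value, ...), one row to a line, values as JSON. apply_moves: Moves the arm, as the interface text tells. Its arguments: {"type":"object","properties":{"increments":{"type":"array","items":{"type":"array"}},"squeeze":{"type":"number"}},"required":["increments"]}

```bash
mkdir -p pics
cat > h.py <<'E'
import numpy as np, cv2
from station import get_state, viewer, env
def snap(n,fn):
    s=viewer.snapshot(n); cv2.imwrite('pics/'+fn,s['img']); np.save('pics/'+n+'.npy',s,allow_pickle=True); return s
def load(n): return np.load('pics/'+n+'.npy',allow_pickle=True).item()
def cloud(s):
    d=s['depth']; H,W=d.shape; f=H/2/np.tan(np.radians(s['fov_y'])/2)
    v,u=np.mgrid[:H,:W]; P=np.stack([(u-s['cx'])/f*d,(v-s['cy'])/f*d,d],-1)
    T=np.linalg.inv(s['extrinsics']); W_=P@T[:3,:3].T+T[:3,3]; W_[d==0]=np.nan; return W_
E
python3 - <<'E'
from h import *
print(get_state())
a=snap('scene','s1.png'); b=snap('side','d1.png')
for s in(a,b): print(s['fov_y'],s['extrinsics'])
cv2.imwrite('pics/s1b.png',cv2.resize(a['img'],(800,600)));cv2.imwrite('pics/d1b.png',cv2.resize(b['img'],(800,600)))
E
```

```text
{'time_s': 0.0, 'joint_pos': array([ 2.88127652e-01,  3.59388507e-01,  1.10834324e-02, -3.95336634e-04,
       -1.22409359e+00, -2.88093060e-01]), 'joint_velocities': array([-0.00019159, -0.00111862, -0.0007852 ,  0.00058481, -0.00074657,
       -0.0001155 ]), 'joint_torque': array([ 2.55543900e-04, -5.83324420e+01,  2.93422562e+01,  6.93659976e+00,
       -6.00149287e-03, -1.14765509e-06]), 'ee_pos': array([6.74480043e-01, 7.77527673e-06, 2.03365219e-01]), 'orientation': array([-7.07071171e-01,  7.07141911e-01,  5.45533990e-04, -6.15469693e-04]), 'contact_force': array([-0.64198018, -0.5118861 ,  0.32057195]), 'moment': array([ 0.00530532, -0.02053903, -0.00024861]), 'grip_force': 0.0, 'opening': 0.08597802748660092}
43.274870147404926 [[ 0.54426844 -0.83876367 -0.01572807 -0.29253804]
 [-0.62104766 -0.39024832 -0.67971028  0.33865677]
 [ 0.56397843  0.37971273 -0.73331205  0.77059867]
 [ 0.          0.          0.          1.        ]]
45.104618215788776 [[-0.89986549 -0.43573257  0.01947379  0.43337142]
 [-0.25329394  0.48570696 -0.83661875  0.16550929]
 [ 0.35508348 -0.75777693 -0.54743935  0.66716478]
 [ 0.          0.          0.          1.        ]]
```

View pics/s1b.png

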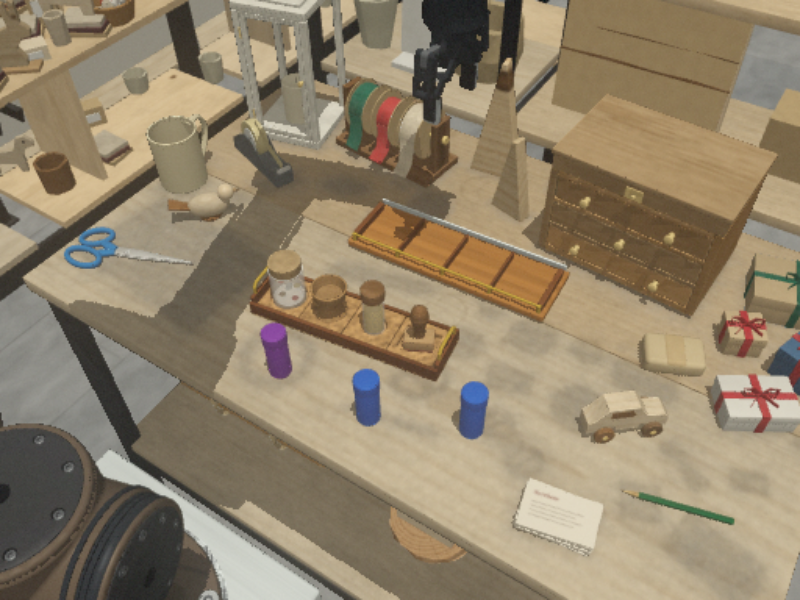

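View pics/d1b.png

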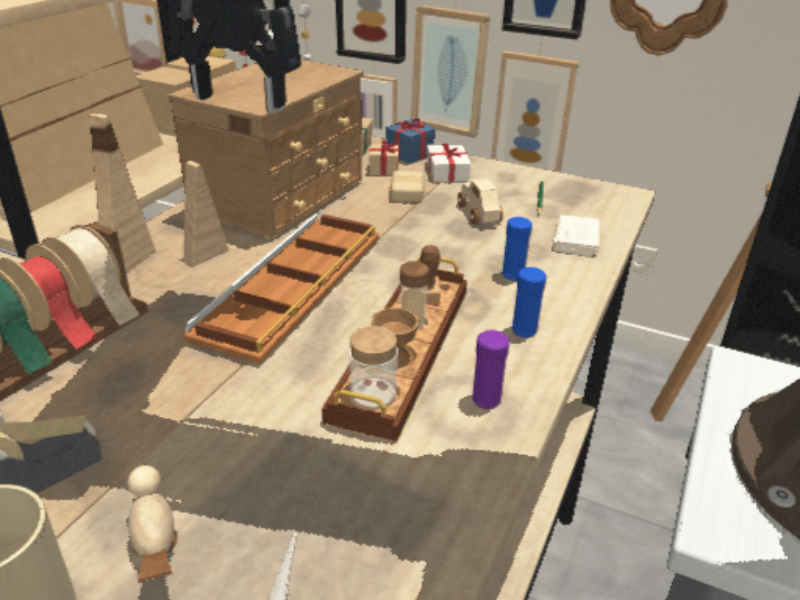

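The tray row runs, from robot's left, jar (285,275), cup (330,295), vial (372,305), stamp (418,325). The stand lies beyond it (460,260), and the decoys are on the near side. I'll build a fused top-down map next.

Run:
```python
from h import *
P=[];C=[]
for n in('scene','side'):
    s=load(n); c=cloud(s); P.append(c.reshape(-1,3)); C.append(s['img'].reshape(-1,3))
P=np.vstack(P);C=np.vstack(C)
# box x .3-.8, y -.35..+.35 , 1 mm px ; up=+x, left=+y
m=(P[:,0]>.3)&(P[:,0]<.8)&(P[:,1]>-.3)&(P[:,1]<.4)&(P[:,2]<.15)&(P[:,2]>-.02)
P=P[m];C=C[m]; o=np.argsort(P[:,2]);P=P[o];C=C[o]
im=np.zeros((500,700,3),np.uint8)
for p,c in zip(P,C): cv2.circle(im,(int((.4-p[1])*1000),int((.8-p[0])*1000)),1,c.tolist(),-1)
cv2.imwrite('pics/top.png',im); np.save('pics/P.npy',P);np.save('pics/C.npy',C)
```

```text
(no output)
```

View pics/top.png

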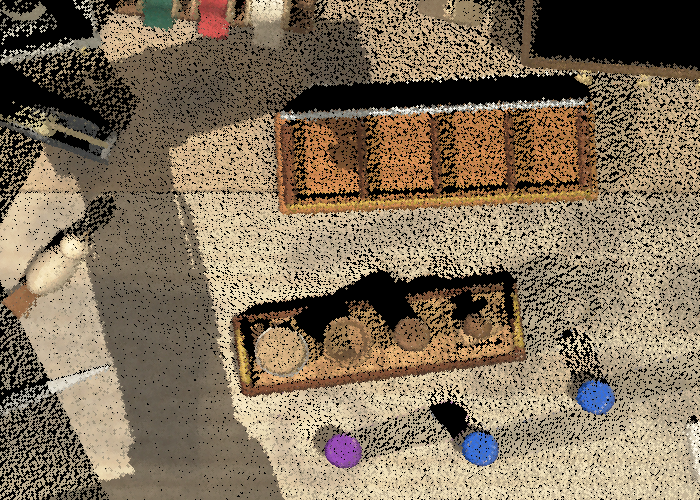

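```bash
cat > fit.py <<'E'
from h import *
from scipy.optimize import minimize, least_squares
P=np.load('pics/P.npy')
def px(u,v): return np.array([.8-v/1000,.4-u/1000])
def rect(cen,th,L,zr):
    m=(P[:,2]>zr[0])&(P[:,2]<zr[1])
    d=P[m,:2]-px(*cen); r=np.abs(d)
    Q=P[m,:2][np.hypot(*d.T)<np.hypot(*L)/2+.02]
    def loc(p,Q): c,s=np.cos(p[2]),np.sin(p[2]); d=Q-p[:2]; return d[:,0]*c+d[:,1]*s,-d[:,0]*s+d[:,1]*c
    def f(p): # reward inside, penalise outside with soft distance
        x,y=loc(p,Q); o=np.maximum(np.abs(x)-L[0]/2,0)+np.maximum(np.abs(y)-L[1]/2,0)
        return np.minimum(o,.01).mean()*1000
    b=minimize(f,[*px(*cen),th],method='Nelder-Mead',options=dict(initial_simplex=np.array([*px(*cen),th])+np.array([[0,0,0],[.01,0,0],[0,.01,0],[0,0,.05]])))
    x,y=loc(b.x,Q); print(len(Q),b.x.round(4),b.fun,'pct',np.percentile(x,[.5,2,98,99.5]).round(4),np.percentile(y,[.5,2,98,99.5]).round(4)); return b.x
def place(p,x,y): c,s=np.cos(p[2]),np.sin(p[2]); return np.array([p[0]+c*x-s*y,p[1]+s*x+c*y])
if __name__=='__main__':
    st=rect((437,156),.04,(.1,.316),(.006,.034))
    tr=rect((380,333),.15,(.078,.282),(.006,.027))
    for y in(.111,.037,-.037,-.111): print('bay',y,place(st,0,y).round(4))
    for n,y,(a,b) in(('jar',.099,(.07,.1)),('cup',.033,(.055,.08)),('vial',-.033,(.075,.11)),('stamp',-.099,(.06,.1))):
        q=place(tr,0,y); m=(np.hypot(*(P[:,:2]-q).T)<.035)&(P[:,2]>a)&(P[:,2]<b); Q=P[m]
        (cx,cy),r=cv2.minEnclosingCircle(Q[:,:2].astype(np.float32))
        print(n,'insert',q.round(4),'top',len(Q),Q.mean(0).round(4),'enc',round(cx,4),round(cy,4),round(r,4),'zmax',np.percentile(Q[:,2],98).round(4))
E
python3 fit.py
```

```text
12636 [ 0.6436 -0.036   0.0477] 1.86271581345825 pct [-0.1819 -0.1753  0.1411  0.1475] [-0.1596 -0.1532  0.1549  0.1577]
8090 [0.4605 0.0211 0.1289] 3.26589029049465 pct [-0.1329 -0.1197  0.1641  0.169 ] [-0.1425 -0.1354  0.1406  0.1414]
bay 0.111 [0.6383 0.0749]
bay 0.037 [0.6418 0.001 ]
bay -0.037 [ 0.6453 -0.0729]
bay -0.111 [ 0.6489 -0.1468]
jar insert [0.4478 0.1193] top 1063 [0.446  0.1217 0.0823] enc 0.4484 0.1177 0.0265 zmax 0.0876
cup insert [0.4563 0.0538] top 465 [0.4577 0.0499 0.0608] enc 0.4572 0.0529 0.0265 zmax 0.0655
vial insert [ 0.4648 -0.0116] top 499 [ 0.463  -0.01    0.0874] enc 0.464 -0.0115 0.0185 zmax 0.0928
stamp insert [ 0.4733 -0.0771] top 292 [ 0.4713 -0.0758  0.0746] enc 0.4733 -0.0776 0.0141 zmax 0.0841
```

```bash
cat >> h.py <<'E'
from scipy.spatial.transform import Rotation as R
def wcloud(fn):
    st=get_state(); s=snap('wrist',fn); d=s['depth']; H,W=d.shape; f=H/2/np.tan(np.radians(s['fov_y'])/2)
    v,u=np.mgrid[:H,:W]; a=(u-s['cx'])/f; b=(v-s['cy'])/f; r=np.hypot(a,b)+1e-9; k=np.where(r<1.4,np.tan(np.minimum(r,1.4))/r,np.nan)
    Pc=np.stack([a*k*d,b*k*d,d],-1); Pc[d==0]=np.nan
    Pt=Pc@s['mount'][:3,:3].T+s['mount'][:3,3]
    return Pt@R.from_quat(st['orientation']).as_matrix().T+st['ee_pos'], s['img']
def ortho(P,img,fn,x0=.8,y0=.4,w=700,h=500):
    P=P.reshape(-1,3);C=img.reshape(-1,3); m=np.isfinite(P).all(1)&(P[:,2]<.12)&(P[:,2]>-.02);P=P[m];C=C[m];o=np.argsort(P[:,2])
    im=np.zeros((h,w,3),np.uint8)
    for p,c in zip(P[o],C[o]): cv2.circle(im,(int((y0-p[1])*1000),int((x0-p[0])*1000)),2,c.tolist(),-1)
    cv2.imwrite('pics/'+fn,im); return P
E
python3 - <<'E'
from h import *
import fit
P,img=wcloud('w1.png'); 
fit.P=P[np.isfinite(P).all(-1)]
# overlay the model
Q=ortho(P,img,'w1o.png'); im=cv2.imread('pics/w1o.png')
for p,L in(((.6436,-.036,.0477),(.1,.316)),((.4605,.0211,.1289),(.078,.282))):
    c=[fit.place(p,a*L[0]/2,b*L[1]/2) for a,b in((1,1),(1,-1),(-1,-1),(-1,1))]
    cv2.polylines(im,[np.array([((.4-y)*1000,(.8-x)*1000) for x,y in c],int)],True,(0,255,0),1)
    for y in(.111,.037,-.037,-.111):
        if L[0]==.1: q=fit.place(p,0,y); cv2.circle(im,(int((.4-q[1])*1000),int((.8-q[0])*1000)),3,(0,255,0),-1)
cv2.imwrite('pics/w1o.png',im)
E
```

```text
(no output)
```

View pics/w1o.png

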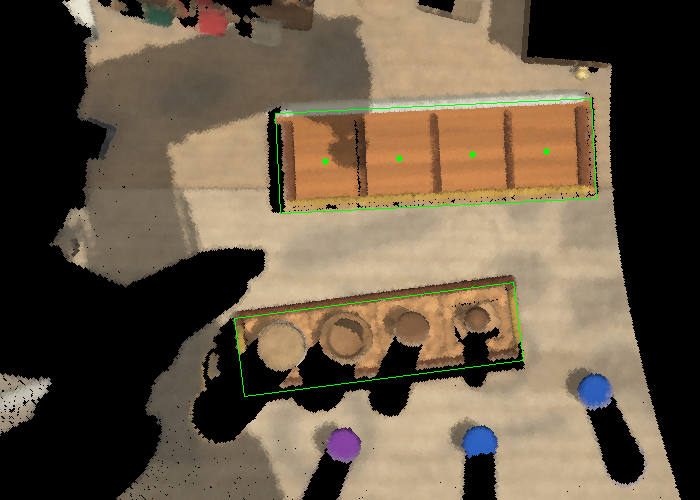

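Wrist map: stand outline agrees within ~2 mm (bays as dotted), but the samples appear about 6 mm farther in x than the side cameras say. I'll look closer from above the tray.

apply_moves([
  [0, [-40, 16, 4], [0, 0, 0.03]],
  [0, [-40, 16, 4], [0, 0, 0.03]],
  [0, [-40, 16, 4], [0, 0, 0.03]],
  [0, [-40, 16, 4], [0, 0, 0.04]],
  [0, [-30, 16, 0], [0, 0, 0]],
  [0, [-26, 16, 0], [0, 0, 0]],
  [0, [0, 0, 0], [0, 0, 0]],
  [0, [0, 0, 0], [0, 0, 0]],
], squeeze=30)

```text
time_s: 1.15
ee_pos: [0.4592, 0.0961, 0.2205]
orientation: [0.752, -0.659, 0.0, -0.0]
contact_force: [-0.1, 0.6, 0.3]
opening: 0.0853
grip_force: 0.0
```

Run:
```python
from h import *
s=get_state(); print(s['time_s'],s['ee_pos'],R.from_quat(s['orientation']).as_matrix().round(3))
P,img=wcloud('w2.png'); P=ortho(P,img,'w2o.png')
for n,q,(a,b) in(('jar',(.452,.119),(.07,.1)),('cup',(.46,.054),(.055,.08)),('vial',(.468,-.012),(.075,.11)),('stamp',(.477,-.077),(.06,.1))):
    m=(np.hypot(*(P[:,:2]-q).T)<.035)&(P[:,2]>a)&(P[:,2]<b); Q=P[m]
    if len(Q)>10: print(n,len(Q),Q.mean(0).round(4),[round(t,4) for t in cv2.minEnclosingCircle(Q[:,:2].astype(np.float32))[0]],cv2.minEnclosingCircle(Q[:,:2].astype(np.float32))[1])
```

```text
1.15 [0.45923999 0.09607361 0.22047308] [[ 0.13  -0.991  0.   ]
 [-0.991 -0.13   0.   ]
 [-0.    -0.    -1.   ]]
jar 1462 [0.453  0.1167 0.0846] [0.4524, 0.1185] 0.023760145530104637
cup 664 [0.4604 0.0551 0.0622] [0.4608, 0.0539] 0.0251559317111969
vial 794 [ 0.4693 -0.0108  0.0916] [0.4694, -0.0111] 0.016123516485095024
stamp 405 [ 0.4779 -0.0737  0.079 ] [0.4781, -0.0759] 0.012501662597060204
```

View pics/w2o.png

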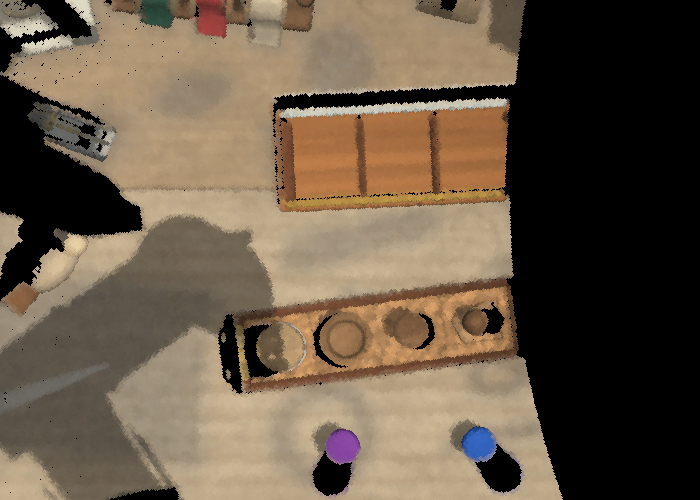

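Radii match the known sizes (24/25/16/12.5 mm), so positions are trustworthy. Jar first.

apply_moves([
  [0, [-7, 22, -20], [0, 0, 0]],
  [0, [0, 0, -35], [0, 0, 0]],
  [0, [0, 0, -35], [0, 0, 0]],
  [0, [0, 0, -35], [0, 0, 0]],
  [0, [0, 0, -20], [0, 0, 0]],
  [0, [0, 0, -9], [0, 0, 0]],
  [0, [0, 0, 0], [0, 0, 0]],
  [60, [0, 0, 0], [0, 0, 0]],
])

```text
time_s: 2.2
ee_pos: [0.4527, 0.1183, 0.067]
orientation: [0.752, -0.66, 0.0, -0.001]
contact_force: [-0.5, 0.1, -0.2]
opening: 0.0696
grip_force: 0.0
```

apply_moves([
  [80, [0, 0, 0], [0, 0, 0]],
  [110, [0, 0, 0], [0, 0, 0]],
  [140, [0, 0, 0], [0, 0, 0]],
  [160, [0, 0, 0], [0, 0, 0]],
  [160, [0, 0, 0], [0, 0, 0]],
  [160, [0, 0, 0], [0, 0, 0]],
])

```text
time_s: 2.95
ee_pos: [0.452, 0.118, 0.0663]
orientation: [0.752, -0.66, 0.0, 0.0]
contact_force: [-0.8, 0.5, -0.1]
opening: 0.0316
grip_force: 0.0
```

Run:
```python
from h import *
print(get_state()['opening'])
a=viewer.snapshot('side')['img'];b=viewer.snapshot('scene')['img']
c=[cv2.resize(a[130:330,170:370],(400,400)),cv2.resize(b[80:280,110:310],(400,400))]
cv2.imwrite('pics/j1.png',np.hstack(c))
```

```text
0.03159609464159036
```

View pics/j1.png

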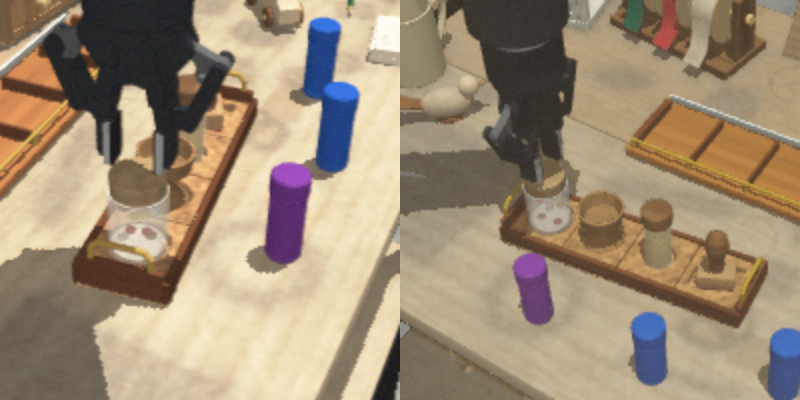

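Run:
```python
from h import *
s=get_state(); Rm=R.from_quat(s['orientation']).as_matrix(); p=s['ee_pos']
for n,(r0,c0) in(('side',(130,170)),('scene',(80,110))):
    c=load(n); E=c['extrinsics']; f=192/np.tan(np.radians(c['fov_y'])/2)
    def pr(q): q=E[:3,:3]@q+E[:3,3]; return ((c['cx']+f*q[0]/q[2]-c0)*2).round(),((c['cy']+f*q[1]/q[2]-r0)*2).round()
    print(n,[pr(p+Rm@[0,y,z]) for y in(-.016,.016) for z in(.008,-.011)],'corktop',pr(np.array([.452,.1185,.087])))
P=cloud(viewer.snapshot('side'));Q=P.reshape(-1,3)
for u,v in((107,150),(163,155),(160,165),(138,185)): print((u,v),P[130+v//2,170+u//2].round(3))
```

```text
side [(np.float64(116.0), np.float64(196.0)), (np.float64(116.0), np.float64(177.0)), (np.float64(155.0), np.float64(205.0)), (np.float64(156.0), np.float64(185.0))] corktop (np.float64(135.0), np.float64(171.0))
scene [(np.float64(155.0), np.float64(179.0)), (np.float64(153.0), np.float64(167.0)), (np.float64(139.0), np.float64(199.0)), (np.float64(137.0), np.float64(186.0))] corktop (np.float64(143.0), np.float64(170.0))
(107, 150) [0.469 0.131 0.108]
(163, 155) [0.428 0.123 0.113]
(160, 165) [0.428 0.126 0.106]
(138, 185) [0.443 0.131 0.086]
```

Run:
```python
from h import *
s=get_state();print(s['time_s'],s['ee_pos'],s['joint_pos'],s['opening'])
a=viewer.snapshot('side');P,w=wcloud('w3.png')
c=[cv2.resize(a['img'][170:250,190:270],(400,400),interpolation=cv2.INTER_CUBIC),cv2.resize(w,(400,300))]
im=np.zeros((400,800,3),np.uint8);im[:,:400]=c[0];im[:300,400:]=c[1]
cv2.imwrite('pics/j2.png',im)
Q=P.reshape(-1,3);Q=Q[np.isfinite(Q).all(1)]
near=np.hypot(*(Q[:,:2]-[.452,.118]).T)<.06
print(np.histogram(Q[:,2],bins=np.arange(-.05,.2,.01)))
S=cloud(a).reshape(-1,3);S=S[(np.hypot(*(S[:,:2]-[.452,.118]).T)<.045)&(S[:,2]>.088)]
print(S[:,2].min(),np.percentile(S[:,2],[5,20]))
for lo in np.arange(.086,.14,.006):
    T=S[(S[:,2]>lo)&(S[:,2]<lo+.006)]; print(round(lo,3),len(T),T.min(0).round(3) if len(T) else'',T.max(0).round(3)if len(T) else'')
```

```text
3.1 [0.45197142 0.11797146 0.06628216] [ 6.78461594e-01  1.60889648e-01 -6.19149070e-01  3.54348940e-05
 -7.90832515e-01 -5.48442121e-01] 0.031698781378764654
(array([    0,     1,   322,   350, 51696, 35833, 21004, 11860,  1101,
        3471,  2312,  2676,  2160,  4717,  1859,   609,   735,   764,
        1289,  3623,  3489,  4802,  6582,  7276]), array([-5.0000000e-02, -4.0000000e-02, -3.0000000e-02, -2.0000000e-02,
       -1.0000000e-02,  6.9388939e-18,  1.0000000e-02,  2.0000000e-02,
        3.0000000e-02,  4.0000000e-02,  5.0000000e-02,  6.0000000e-02,
        7.0000000e-02,  8.0000000e-02,  9.0000000e-02,  1.0000000e-01,
        1.1000000e-01,  1.2000000e-01,  1.3000000e-01,  1.4000000e-01,
        1.5000000e-01,  1.6000000e-01,  1.7000000e-01,  1.8000000e-01,
        1.9000000e-01]))
0.08804682255037216 [0.11743694 0.15956287]
0.086 4 [0.448 0.114 0.088] [0.464 0.14  0.089]
0.092 23 [0.427 0.113 0.093] [0.472 0.13  0.098]
0.098 60 [0.422 0.112 0.098] [0.478 0.132 0.104]
0.104 82 [0.421 0.111 0.104] [0.479 0.133 0.11 ]
0.11 92 [0.421 0.106 0.11 ] [0.479 0.132 0.116]
0.116 88 [0.421 0.107 0.116] [0.48  0.132 0.122]
0.122 85 [0.421 0.108 0.122] [0.479 0.132 0.128]
0.128 76 [0.42  0.109 0.128] [0.479 0.132 0.134]
0.134 95 [0.408 0.112 0.134] [0.493 0.136 0.14 ]
0.14 153 [0.408 0.103 0.14 ] [0.491 0.138 0.146]
```

View pics/j2.png

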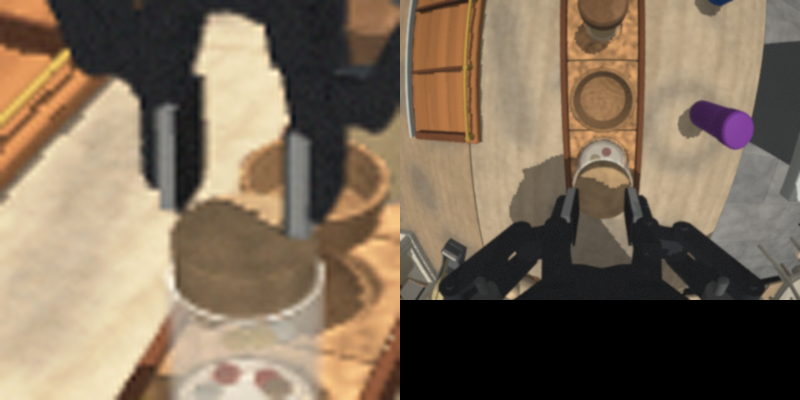

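The enlarged view shows the fingertips (165,205) and (298,235) hovering above the cork. By the depth data the tips are at z≈0.094, about 35 mm higher than the reported TCP implies. So I'll work from measured tip heights: open, go lower by 32 mm, and close.

apply_moves([
  [0, [0, 0, 10], [0, 0, 0]],
  [0, [0, 0, 0], [0, 0, 0]],
  [0, [0, 0, 0], [0, 0, 0]],
  [0, [0, 0, 0], [0, 0, 0]],
  [0, [0, 0, 0], [0, 0, 0]],
  [0, [0, 0, 0], [0, 0, 0]],
])

```text
time_s: 3.95
ee_pos: [0.4519, 0.118, 0.0762]
orientation: [0.752, -0.66, -0.0, 0.0]
contact_force: [0.4, 0.6, -0.1]
opening: 0.0854
grip_force: 0.0
```

apply_moves([
  [0, [0, 0, -14], [0, 0, 0]],
  [0, [0, 0, -14], [0, 0, 0]],
  [0, [0, 0, -14], [0, 0, 0]],
  [0, [0, 0, 0], [0, 0, 0]],
  [70, [0, 0, 0], [0, 0, 0]],
  [90, [0, 0, 0], [0, 0, 0]],
  [110, [0, 0, 0], [0, 0, 0]],
  [110, [0, 0, 0], [0, 0, 0]],
])

```text
time_s: 4.95
ee_pos: [0.452, 0.118, 0.0346]
orientation: [0.752, -0.66, 0.0, -0.0]
contact_force: [-0.6, 1.0, -0.0]
opening: 0.0487
grip_force: 0.3
```

apply_moves([
  [130, [0, 0, 0], [0, 0, 0]],
  [150, [0, 0, 0], [0, 0, 0]],
  [150, [0, 0, 0], [0, 0, 0]],
  [150, [0, 0, 0], [0, 0, 0]],
])

```text
time_s: 5.45
ee_pos: [0.4521, 0.1181, 0.0348]
orientation: [0.752, -0.66, 0.0, -0.0]
contact_force: [-3.0, -0.6, 5.4]
opening: 0.046
grip_force: 29.9
```

apply_moves([
  [150, [0, 0, 10], [0, 0, 0]],
  [150, [0, 0, 20], [0, 0, 0]],
  [150, [0, 0, 30], [0, 0, 0]],
  [150, [0, 0, 30], [0, 0, 0]],
  [150, [0, 0, 25], [0, 0, 0]],
  [150, [0, 0, 0], [0, 0, 0]],
])

```text
time_s: 6.2
ee_pos: [0.4532, 0.1187, 0.1518]
orientation: [0.752, -0.66, 0.001, -0.002]
contact_force: [-0.4, 0.3, -1.6]
opening: 0.0461
grip_force: 30.9
```

apply_moves([
  [150, [15, -20, 0], [0, 0, -0.01]],
  [150, [30, -40, 0], [0, 0, -0.012]],
  [150, [30, -40, 0], [0, 0, -0.012]],
  [150, [30, -40, 0], [0, 0, -0.012]],
  [150, [30, -40, 0], [0, 0, -0.012]],
  [150, [30, -40, 0], [0, 0, -0.012]],
  [150, [20, -28, 0], [0, 0, -0.012]],
  [150, [13, -16, 0], [0, 0, 0]],
])

```text
time_s: 7.2
ee_pos: [0.65, -0.1477, 0.1478]
orientation: [0.723, -0.691, -0.001, 0.001]
contact_force: [-0.6, 0.5, -1.3]
opening: 0.046
grip_force: 30.9
```

apply_moves([
  [150, [0, 0, 0], [0, 0, 0]],
  [150, [0, 0, -20], [0, 0, 0]],
  [150, [0, 0, -20], [0, 0, 0]],
  [150, [0, 0, -20], [0, 0, 0]],
  [150, [0, 0, -15], [0, 0, 0]],
  [150, [0, 0, 0], [0, 0, 0]],
])

```text
time_s: 7.95
ee_pos: [0.6489, -0.1456, 0.073]
orientation: [0.724, -0.69, -0.001, 0.001]
contact_force: [0.3, 0.8, -0.4]
opening: 0.0459
grip_force: 31.0
```

Run:
```python
from h import *
s=get_state();print(s['time_s'],s['ee_pos'],s['contact_force'])
a=viewer.snapshot('side')['img'];b=viewer.snapshot('scene')['img']
cv2.imwrite('pics/j3.png',np.hstack([cv2.resize(a[80:280,100:300],(400,400)),cv2.resize(b[60:260,200:400],(400,400))]))
```

```text
7.95 [ 0.64886103 -0.14557093  0.07296963] [ 0.26641379  0.80363374 -0.37608595]
```

View pics/j3.png

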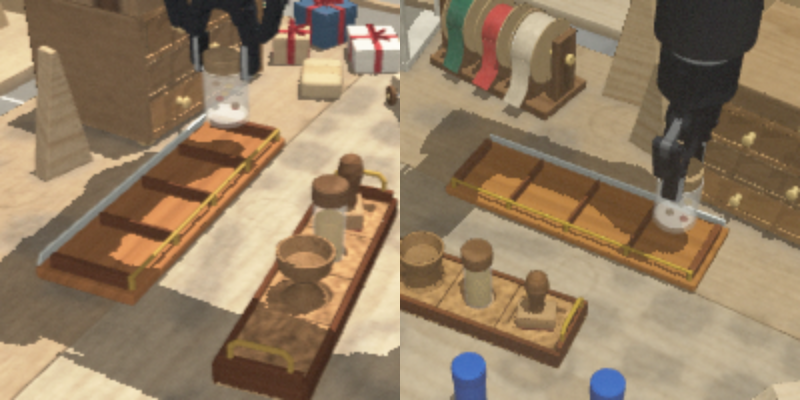

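Jar held upright over the rightmost bay. Lowering to TCP z≈0.039, which is the pick height plus 4 mm.

apply_moves([
  [150, [0, 0, -15], [0, 0, 0]],
  [150, [0, 0, -10], [0, 0, 0]],
  [150, [0, 0, -5], [0, 0, 0]],
  [150, [0, 0, -2], [0, 0, 0]],
  [150, [0, 0, -2], [0, 0, 0]],
  [150, [0, 0, 0], [0, 0, 0]],
  [150, [0, 0, 0], [0, 0, 0]],
])

```text
time_s: 8.93
ee_pos: [0.6502, -0.146, 0.0406]
orientation: [0.724, -0.69, 0.0, -0.0]
contact_force: [0.4, -0.3, -0.2]
opening: 0.0463
grip_force: 31.0
```

apply_moves([
  [150, [0, 0, -1], [0, 0, 0]],
  [150, [0, 0, -1], [0, 0, 0]],
  [150, [0, 0, 0], [0, 0, 0]],
  [150, [0, 0, 0], [0, 0, 0]],
])

```text
time_s: 9.43
ee_pos: [0.6501, -0.1461, 0.0389]
orientation: [0.724, -0.69, 0.0, -0.0]
contact_force: [-2.0, -0.4, 6.0]
opening: 0.0462
grip_force: 31.5
```

apply_moves([
  [130, [0, 0, 0], [0, 0, 0]],
  [100, [0, 0, 0], [0, 0, 0]],
  [60, [0, 0, 0], [0, 0, 0]],
  [0, [0, 0, 0], [0, 0, 0]],
  [0, [0, 0, 0], [0, 0, 0]],
  [0, [0, 0, 20], [0, 0, 0]],
  [0, [0, 0, 40], [0, 0, 0]],
  [0, [0, 0, 40], [0, 0, 0]],
])

```text
time_s: 10.42
ee_pos: [0.6497, -0.1461, 0.1391]
orientation: [0.724, -0.69, -0.0, 0.0]
contact_force: [0.5, 0.1, 0.2]
opening: 0.0855
grip_force: 0.0
```

apply_moves([
  [0, [-20, 20, 10], [0, 0, 0.012]],
  [0, [-30, 30, 0], [0, 0, 0.014]],
  [0, [-35, 35, 0], [0, 0, 0.014]],
  [0, [-35, 35, 0], [0, 0, 0.014]],
  [0, [-35, 35, 0], [0, 0, 0.014]],
  [0, [-24, 30, -5], [0, 0, 0.014]],
  [0, [-10, 15, -10], [0, 0, 0]],
  [0, [0, 0, 0], [0, 0, 0]],
])

```text
time_s: 11.42
ee_pos: [0.4602, 0.0547, 0.1332]
orientation: [0.752, -0.659, -0.0, 0.0]
contact_force: [0.1, -0.3, -0.3]
opening: 0.0858
grip_force: 0.0
```

Run:
```python
from h import *
s=get_state();print(s['time_s'],s['ee_pos'],s['joint_pos'])
P,img=wcloud('w4.png'); P=P.reshape(-1,3);P=P[np.isfinite(P).all(1)]
for n,q,(a,b) in(('cup',(.461,.054),(.055,.075)),('vial',(.4694,-.011),(.075,.11)),('stamp',(.478,-.076),(.06,.1)),('jar',(.65,-.146),(.07,.1))):
    m=(np.hypot(*(P[:,:2]-q).T)<.035)&(P[:,2]>a)&(P[:,2]<b); Q=P[m]
    if len(Q)>10: print(n,len(Q),Q.mean(0).round(4),cv2.minEnclosingCircle(Q[:,:2].astype(np.float32)))
```

```text
11.425 [0.46015892 0.05465605 0.13320558] [ 5.44770416e-01  6.96653334e-02 -5.39849153e-01 -2.43751534e-04
 -9.61518097e-01 -4.12512832e-01]
cup 1075 [0.4605 0.0572 0.0622] ((0.46074774861335754, 0.05435727909207344), 0.025129320099949837)
vial 1552 [ 0.4694 -0.0115  0.0916] ((0.4694838523864746, -0.011140075512230396), 0.016453564167022705)
stamp 762 [ 0.4779 -0.0742  0.0796] ((0.4780356287956238, -0.07585800439119339), 0.012429831549525261)
```

apply_moves([
  [0, [0, 0, -35], [0, 0, 0]],
  [0, [0, 0, -35], [0, 0, 0]],
  [0, [0, 0, -25], [0, 0, 0]],
  [0, [0, 0, -15], [0, 0, 0]],
  [0, [0, 0, -11], [0, 0, 0]],
  [0, [0, 0, 0], [0, 0, 0]],
  [70, [0, 0, 0], [0, 0, 0]],
  [95, [0, 0, 0], [0, 0, 0]],
])

```text
time_s: 12.48
ee_pos: [0.4615, 0.0542, 0.013]
orientation: [0.752, -0.66, 0.0, -0.001]
contact_force: [0.0, 0.1, -0.5]
opening: 0.0539
grip_force: 0.0
```

apply_moves([
  [105, [0, 0, 0], [0, 0, 0]],
  [115, [0, 0, 0], [0, 0, 0]],
  [145, [0, 0, 0], [0, 0, 0]],
  [145, [0, 0, 0], [0, 0, 0]],
  [145, [0, 0, 0], [0, 0, 0]],
])

```text
time_s: 13.1
ee_pos: [0.4612, 0.0541, 0.013]
orientation: [0.752, -0.66, 0.0, -0.0]
contact_force: [-1.9, 0.1, 7.1]
opening: 0.0469
grip_force: 29.7
```

apply_moves([
  [145, [0, 0, 5], [0, 0, 0]],
  [145, [0, 0, 15], [0, 0, 0]],
  [145, [0, 0, 25], [0, 0, 0]],
  [145, [0, 0, 30], [0, 0, 0]],
  [145, [0, 0, 30], [0, 0, 0]],
  [145, [0, 0, 15], [0, 0, 0]],
  [145, [0, 0, 0], [0, 0, 0]],
])

```text
time_s: 13.98
ee_pos: [0.4616, 0.0544, 0.1335]
orientation: [0.752, -0.66, 0.0, -0.001]
contact_force: [0.5, -0.4, -1.3]
opening: 0.0467
grip_force: 30.9
```

apply_moves([
  [145, [15, -10, 0], [0, 0, -0.01]],
  [145, [30, -20, 0], [0, 0, -0.012]],
  [145, [35, -24, 0], [0, 0, -0.012]],
  [145, [35, -24, 0], [0, 0, -0.012]],
  [145, [35, -24, 0], [0, 0, -0.012]],
  [145, [25, -17, 0], [0, 0, -0.012]],
  [145, [10, -7, 0], [0, 0, -0.012]],
  [145, [0, 0, 0], [0, 0, 0]],
])

```text
time_s: 14.98
ee_pos: [0.6454, -0.0722, 0.131]
orientation: [0.724, -0.69, -0.001, 0.001]
contact_force: [-0.9, 0.0, -0.9]
opening: 0.0472
grip_force: 31.0
```

apply_moves([
  [145, [0, 0, -20], [0, 0, 0]],
  [145, [0, 0, -25], [0, 0, 0]],
  [145, [0, 0, -20], [0, 0, 0]],
  [145, [0, 0, -10], [0, 0, 0]],
  [145, [0, 0, 0], [0, 0, 0]],
  [145, [0, 0, 0], [0, 0, 0]],
])

```text
time_s: 15.72
ee_pos: [0.6465, -0.0717, 0.0583]
orientation: [0.724, -0.69, 0.0, -0.001]
contact_force: [-0.4, 0.8, 0.1]
opening: 0.0469
grip_force: 31.0
```

Run:
```python
from h import *
s=get_state();print(s['time_s'],s['ee_pos'],s['contact_force'])
a=viewer.snapshot('side')['img'];b=viewer.snapshot('scene')['img']
cv2.imwrite('pics/j4.png',np.hstack([cv2.resize(a[80:280,100:300],(400,400)),cv2.resize(b[60:260,200:400],(400,400))]))
```

```text
15.725 [ 0.64647336 -0.07174758  0.05832836] [-0.39898802  0.76183887  0.09548863]
```

View pics/j4.png

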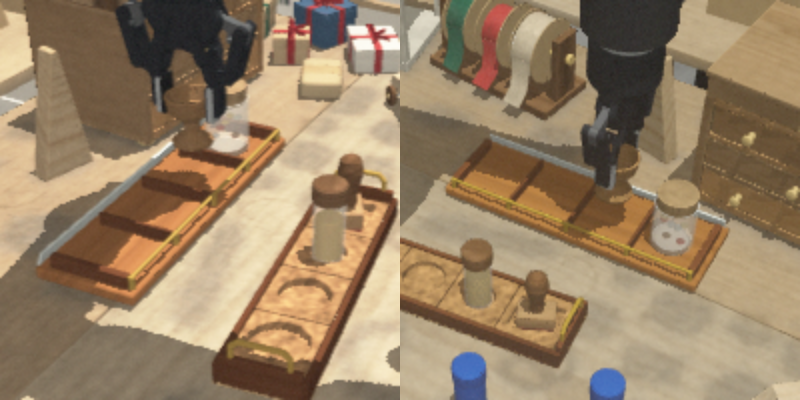

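Jar stands upright in the rightmost bay, and the cup is held level over its neighbour. Lowering the cup.

apply_moves([
  [145, [0, 0, -15], [0, 0, 0]],
  [145, [0, 0, -12], [0, 0, 0]],
  [145, [0, 0, -7], [0, 0, 0]],
  [145, [0, 0, -4], [0, 0, 0]],
  [145, [0, 0, -2], [0, 0, 0]],
  [145, [0, 0, 0], [0, 0, 0]],
  [145, [0, 0, -1], [0, 0, 0]],
  [145, [0, 0, 0], [0, 0, 0]],
])

```text
time_s: 16.82
ee_pos: [0.6464, -0.072, 0.0171]
orientation: [0.724, -0.69, 0.0, -0.0]
contact_force: [-0.8, 0.5, 4.8]
opening: 0.0469
grip_force: 31.2
```

apply_moves([
  [130, [0, 0, 0], [0, 0, 0]],
  [100, [0, 0, 0], [0, 0, 0]],
  [60, [0, 0, 0], [0, 0, 0]],
  [0, [0, 0, 0], [0, 0, 0]],
  [0, [0, 0, 0], [0, 0, 0]],
  [0, [0, 0, 25], [0, 0, 0]],
  [0, [0, 0, 40], [0, 0, 0]],
  [0, [0, 0, 40], [0, 0, 0]],
])

```text
time_s: 17.82
ee_pos: [0.6457, -0.0721, 0.1222]
orientation: [0.724, -0.69, -0.0, 0.0]
contact_force: [1.5, 0.4, -0.1]
opening: 0.0853
grip_force: 0.0
```

apply_moves([
  [0, [-20, 7, 5], [0, 0, 0.012]],
  [0, [-30, 10, 0], [0, 0, 0.014]],
  [0, [-35, 12, 0], [0, 0, 0.014]],
  [0, [-35, 12, 0], [0, 0, 0.014]],
  [0, [-32, 11, 0], [0, 0, 0.014]],
  [0, [-20, 7, 0], [0, 0, 0.014]],
  [0, [-5, 2, 0], [0, 0, 0]],
  [0, [0, 0, 0], [0, 0, 0]],
])

```text
time_s: 18.82
ee_pos: [0.4694, -0.0108, 0.1266]
orientation: [0.752, -0.66, 0.0, -0.0]
contact_force: [0.5, -0.2, 0.2]
opening: 0.0854
grip_force: 0.0
```

apply_moves([
  [0, [0, 0, -30], [0, 0, 0]],
  [0, [0, 0, -30], [0, 0, 0]],
  [0, [0, 0, -20], [0, 0, 0]],
  [0, [0, 0, -11], [0, 0, 0]],
  [0, [0, 0, 0], [0, 0, 0]],
  [80, [0, 0, 0], [0, 0, 0]],
  [110, [0, 0, 0], [0, 0, 0]],
  [130, [0, 0, 0], [0, 0, 0]],
])

```text
time_s: 19.82
ee_pos: [0.4693, -0.0109, 0.0359]
orientation: [0.752, -0.66, 0.0, -0.001]
contact_force: [0.0, -0.2, 0.3]
opening: 0.0421
grip_force: 0.0
```

apply_moves([
  [145, [0, 0, 0], [0, 0, 0]],
  [155, [0, 0, 0], [0, 0, 0]],
  [165, [0, 0, 0], [0, 0, 0]],
  [195, [0, 0, 0], [0, 0, 0]],
  [195, [0, 0, 0], [0, 0, 0]],
  [195, [0, 0, 0], [0, 0, 0]],
])

```text
time_s: 20.58
ee_pos: [0.469, -0.011, 0.0355]
orientation: [0.752, -0.66, 0.0, 0.0]
contact_force: [-1.2, 0.1, 5.8]
opening: 0.0308
grip_force: 29.5
```

apply_moves([
  [195, [0, 0, 5], [0, 0, 0]],
  [195, [0, 0, 15], [0, 0, 0]],
  [195, [0, 0, 30], [0, 0, 0]],
  [195, [0, 0, 30], [0, 0, 0]],
  [195, [0, 0, 25], [0, 0, 0]],
  [195, [0, 0, 0], [0, 0, 0]],
])

```text
time_s: 21.32
ee_pos: [0.4703, -0.0106, 0.1422]
orientation: [0.752, -0.66, 0.001, -0.002]
contact_force: [-0.2, -0.5, -0.6]
opening: 0.0312
grip_force: 29.8
```

apply_moves([
  [195, [15, 1, 0], [0, 0, -0.01]],
  [195, [30, 2, 0], [0, 0, -0.012]],
  [195, [32, 3, 0], [0, 0, -0.012]],
  [195, [32, 3, 0], [0, 0, -0.012]],
  [195, [32, 2, 0], [0, 0, -0.012]],
  [195, [23, 2, 0], [0, 0, -0.012]],
  [195, [10, 0, 0], [0, 0, -0.012]],
  [195, [0, 0, 0], [0, 0, 0]],
])

```text
time_s: 22.32
ee_pos: [0.6428, 0.0018, 0.1389]
orientation: [0.724, -0.69, -0.001, 0.001]
contact_force: [-0.9, 0.4, -0.2]
opening: 0.0314
grip_force: 29.8
```

apply_moves([
  [195, [0, 0, -20], [0, 0, 0]],
  [195, [0, 0, -30], [0, 0, 0]],
  [195, [0, 0, -20], [0, 0, 0]],
  [195, [0, 0, -12], [0, 0, 0]],
  [195, [0, 0, -9], [0, 0, 0]],
  [195, [0, 0, -4], [0, 0, 0]],
  [195, [0, 0, 0], [0, 0, 0]],
  [195, [0, 0, 0], [0, 0, 0]],
])

```text
time_s: 23.32
ee_pos: [0.6434, 0.0021, 0.0459]
orientation: [0.724, -0.69, 0.0, -0.0]
contact_force: [0.1, 0.3, 0.3]
opening: 0.031
grip_force: 29.8
```

Target z ≈ 0.0395.

apply_moves([
  [195, [0, 0, -3], [0, 0, 0]],
  [195, [0, 0, -2], [0, 0, 0]],
  [195, [0, 0, -1], [0, 0, 0]],
  [195, [0, 0, 0], [0, 0, 0]],
  [195, [0, 0, 0], [0, 0, 0]],
])

```text
time_s: 23.95
ee_pos: [0.643, 0.002, 0.0396]
orientation: [0.724, -0.69, 0.0, -0.0]
contact_force: [-1.7, -0.1, 3.8]
opening: 0.0305
grip_force: 30.1
```

apply_moves([
  [180, [0, 0, 0], [0, 0, 0]],
  [150, [0, 0, 0], [0, 0, 0]],
  [90, [0, 0, 0], [0, 0, 0]],
  [0, [0, 0, 0], [0, 0, 0]],
  [0, [0, 0, 0], [0, 0, 0]],
  [0, [0, 0, 20], [0, 0, 0]],
  [0, [0, 0, 35], [0, 0, 0]],
  [0, [0, 0, 35], [0, 0, 0]],
])

```text
time_s: 24.95
ee_pos: [0.6428, 0.0019, 0.1301]
orientation: [0.724, -0.69, -0.0, 0.0]
contact_force: [0.2, 0.7, 0.1]
opening: 0.0854
grip_force: 0.0
```

apply_moves([
  [0, [-18, -9, 0], [0, 0, 0.012]],
  [0, [-28, -13, 0], [0, 0, 0.014]],
  [0, [-32, -15, 0], [0, 0, 0.014]],
  [0, [-32, -15, 0], [0, 0, 0.014]],
  [0, [-30, -14, 0], [0, 0, 0.014]],
  [0, [-20, -9, 0], [0, 0, 0.014]],
  [0, [-5, -3, 0], [0, 0, 0]],
  [0, [0, 0, 0], [0, 0, 0]],
])

```text
time_s: 25.95
ee_pos: [0.4786, -0.076, 0.1296]
orientation: [0.751, -0.66, 0.0, -0.0]
contact_force: [-0.4, -0.2, 0.9]
opening: 0.0851
grip_force: 0.0
```

apply_moves([
  [0, [0, 0, -35], [0, 0, 0]],
  [0, [0, 0, -35], [0, 0, 0]],
  [0, [0, 0, -25], [0, 0, 0]],
  [0, [0, 0, -13], [0, 0, 0]],
  [0, [0, 0, 0], [0, 0, 0]],
  [90, [0, 0, 0], [0, 0, 0]],
  [130, [0, 0, 0], [0, 0, 0]],
  [150, [0, 0, 0], [0, 0, 0]],
])

```text
time_s: 26.95
ee_pos: [0.4784, -0.0759, 0.022]
orientation: [0.752, -0.66, 0.0, -0.001]
contact_force: [-0.5, -0.2, -0.0]
opening: 0.0354
grip_force: 0.0
```

apply_moves([
  [165, [0, 0, 0], [0, 0, 0]],
  [175, [0, 0, 0], [0, 0, 0]],
  [190, [0, 0, 0], [0, 0, 0]],
  [215, [0, 0, 0], [0, 0, 0]],
  [215, [0, 0, 0], [0, 0, 0]],
  [215, [0, 0, 0], [0, 0, 0]],
])

```text
time_s: 27.7
ee_pos: [0.4779, -0.0761, 0.0215]
orientation: [0.752, -0.66, 0.0, 0.0]
contact_force: [-2.7, -0.3, 5.6]
opening: 0.0225
grip_force: 29.3
```

apply_moves([
  [215, [0, 0, 5], [0, 0, 0]],
  [215, [0, 0, 15], [0, 0, 0]],
  [215, [0, 0, 30], [0, 0, 0]],
  [215, [0, 0, 30], [0, 0, 0]],
  [215, [0, 0, 30], [0, 0, 0]],
  [215, [0, 0, 10], [0, 0, 0]],
  [215, [0, 0, 0], [0, 0, 0]],
])

```text
time_s: 28.58
ee_pos: [0.4781, -0.0759, 0.1414]
orientation: [0.751, -0.66, 0.0, -0.0]
contact_force: [0.1, -0.1, -1.0]
opening: 0.0225
grip_force: 29.5
```

apply_moves([
  [215, [12, 12, 0], [0, 0, -0.01]],
  [215, [28, 26, 0], [0, 0, -0.012]],
  [215, [30, 28, 0], [0, 0, -0.012]],
  [215, [30, 28, 0], [0, 0, -0.012]],
  [215, [30, 28, 0], [0, 0, -0.012]],
  [215, [22, 20, 0], [0, 0, -0.012]],
  [215, [10, 10, 0], [0, 0, -0.012]],
  [215, [0, 0, 0], [0, 0, 0]],
])

```text
time_s: 29.58
ee_pos: [0.6399, 0.0767, 0.1396]
orientation: [0.724, -0.69, -0.001, 0.001]
contact_force: [0.4, -0.1, 0.1]
opening: 0.0228
grip_force: 29.5
```

apply_moves([
  [215, [0, 0, -20], [0, 0, 0]],
  [215, [0, 0, -30], [0, 0, 0]],
  [215, [0, 0, -25], [0, 0, 0]],
  [215, [0, 0, -17], [0, 0, 0]],
  [215, [0, 0, -12], [0, 0, 0]],
  [215, [0, 0, -5], [0, 0, 0]],
  [215, [0, 0, 0], [0, 0, 0]],
  [215, [0, 0, 0], [0, 0, 0]],
])

```text
time_s: 30.58
ee_pos: [0.6405, 0.0761, 0.0331]
orientation: [0.724, -0.69, 0.0, -0.001]
contact_force: [0.0, -0.3, -1.1]
opening: 0.0226
grip_force: 29.5
```

apply_moves([
  [215, [0, 0, -3], [0, 0, 0]],
  [215, [0, 0, -2], [0, 0, 0]],
  [215, [0, 0, -1], [0, 0, 0]],
  [215, [0, 0, -1], [0, 0, 0]],
  [215, [0, 0, 0], [0, 0, 0]],
  [215, [0, 0, 0], [0, 0, 0]],
])

```text
time_s: 31.32
ee_pos: [0.64, 0.076, 0.0256]
orientation: [0.724, -0.69, 0.0, -0.0]
contact_force: [-1.6, -0.4, 3.1]
opening: 0.0228
grip_force: 29.8
```

apply_moves([
  [200, [0, 0, 0], [0, 0, 0]],
  [170, [0, 0, 0], [0, 0, 0]],
  [100, [0, 0, 0], [0, 0, 0]],
  [0, [0, 0, 0], [0, 0, 0]],
  [0, [0, 0, 0], [0, 0, 0]],
  [0, [0, 0, 25], [0, 0, 0]],
  [0, [0, 0, 40], [0, 0, 0]],
  [0, [0, 0, 40], [0, 0, 0]],
])

```text
time_s: 32.33
ee_pos: [0.6398, 0.0759, 0.1312]
orientation: [0.724, -0.69, -0.0, 0.0]
contact_force: [0.5, -0.3, 0.1]
opening: 0.0854
grip_force: 0.0
```

apply_moves([
  [0, [-20, -10, 15], [0, 0, 0]],
  [0, [-40, -30, 15], [0, 0, 0]],
  [0, [-40, -40, 10], [0, 0, 0]],
  [0, [-20, -30, 0], [0, 0, 0]],
  [0, [0, 0, 0], [0, 0, 0]],
  [0, [0, 0, 0], [0, 0, 0]],
])

```text
time_s: 33.08
ee_pos: [0.5204, -0.0339, 0.1706]
orientation: [0.724, -0.69, 0.0, -0.0]
contact_force: [-0.5, 0.0, -0.1]
opening: 0.0857
grip_force: 0.0
```

Run:
```python
from h import *
import fit
P,img=wcloud('w5.png'); P=ortho(P,img,'w5o.png'); im=cv2.imread('pics/w5o.png')
p=(.6441,-.035,.0477)
for n,y,(a,b) in(('stamp',.111,(.07,.1)),('vial',.037,(.085,.11)),('cup',-.037,(.062,.08)),('jar',-.111,(.08,.1))):
    q=fit.place(p,0,y); Q=P[(np.hypot(*(P[:,:2]-q).T)<.035)&(P[:,2]>a)&(P[:,2]<b)]
    print(n,q,len(Q),cv2.minEnclosingCircle(Q[:,:2].astype(np.float32)) if len(Q)>5 else '')
b=viewer.snapshot('side')['img']
cv2.imwrite('pics/e.png',np.hstack([cv2.resize(im[50:290,230:630],(500,300)),cv2.resize(b[110:260,100:250],(300,300))]))
```

```text
stamp [0.63880731 0.07587375] 10 ((0.6480485200881958, 0.06754410266876221), 0.0035986225120723248)
vial [0.64233577 0.00195792] 827 ((0.6428449749946594, 0.0017575174570083618), 0.016749298200011253)
cup [ 0.64586423 -0.07195792] 677 ((0.6457322239875793, -0.07214667648077011), 0.025241509079933167)
jar [ 0.64939269 -0.14587375] 1784 ((0.6503662467002869, -0.144209086894989), 0.02294514700770378)
```

View pics/e.png

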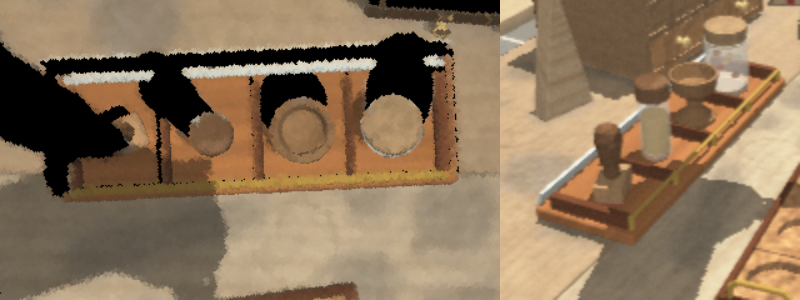

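All four stand upright and centred in their bays: vial at (211,133) between fins 163 and 257, cup at (302,130), jar at (392,125), and the stamp upright at (610,165) in the side view. Handing in.

```bash
python3 -c "
from station import env
print(env.close_job())"
```

```text
the job is handed in; nothing more can be done
None
```

The job is handed in: the stamp, vial, egg cup and jar stand upright in their bays in that order from the robot's left, the reverse of the tray, with the vial, cup and jar measured within about 2 mm of bay centre and the stamp judged by eye, about 33 s into the 109 s limit.

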